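# Line up the doming punches by size

### The arm

A 6-joint arm with a two-finger parallel gripper is mounted at the origin on the work surface. World frame = base frame: x ahead of the robot, y to its left, z up, the work surface at z = 0. Lengths are in m, angles in rad, forces in N, time in s.
With the tool pointing down it reaches from about 0.3 to 0.775 m from the base axis. Payload 14.6 kg.
Tool frame: the origin (TCP) lies midway between the tips of the shut fingers; the grasp point (between the pads) lies 19 mm behind it; z points along the fingers, y is the line along which they close (so a half turn about z gives the same grasp; the last joint's range is limited). The gripper opens to 94 mm and grips with 3 to 60 N. Pads are 16 mm wide; open, the fingers measure 119 mm over their backs; the gripper's body (75 mm by 177 mm) begins 78 mm behind the grasp point.
Start: joints at [-1.383, 0.3, 1.521, -0, 1.321, -0.067], TCP at [0.139, -0.532, 0.205] pointing down, gripper open.
Joint ranges: [-3.03, 3.03], [-0.79, 2.21], [0.23, 2.52], [-1.04, 4.18], [0, 3.07], [-2.55, 2.55]. Speed limits (rad/s): [2.22, 2.22, 2.57, 3.14, 3.14, 3.14].

### API

Orientations are given as a rotation vector (axis times angle).
In Python, from bench import * gives the robot as it stands. The module is installed in compiled form; this text tells all that it offers.
- The arm moves only by the shell command python3 -m jog 'ROWS' [OPENING] [FORCE]. ROWS is JSON, one flat list of numbers, 6 for each row, row after row: the shift along the tool's x, y, z in mm, then the turn, a rotation vector about the tool's x, y, z in rad. A call has 1 to 5 rows; each row shifts and turns the commanded pose from where the row before left it, along the tool's axes as they then stand; what a row does not reach is not made up. A row lasts 1/10 s, in which the tool goes at most 50 mm and 8.59 degrees, less where a joint would pass 70% of its speed; a pose out of reach is approached as far as the arm can. A call with a gripper value outside its range is refused whole. OPENING is the closure, from -1 (fully open) to 1 (shut), set as the call begins (- or left out, the last holds). The fingers move at their own pace and stop on an object; FORCE is the grip in N (left out, the last holds). Time passes only in rows, so rows that do not move let the fingers close. It gives the time, the measured TCP pose, the force, the opening and the grip force at its end, in the units of the state.
- sense(): the state, without advancing time (a new reading comes with each control period).
- camera(name): name is "side" or "top" or "wrist"; returns a dict with "frame" (420x560x3 uint8, red, green, blue), "fx", "fy", "cx", "cy" (pixels), "R" (3x3) and "t" (3): a world point X has camera coordinates R X + t; the wrist camera has in their place "tool_from_camera" (4x4, takes a point from camera to tool coordinates, whose origin is the TCP and whose axes are the flange's). Camera axes: x right, y down, z forward; pixel columns grow to the right and rows downward; lengths in m; the calibration is good to about 2 mm. A picture is of the moment at which its call begins: read the wrist's pose just before it. There is no depth.
- finish_job(): hands the job in; it is judged then, once.
The state is a dict: "t": time; "joints": joint angles; "joint_vel": joint speeds; "joint_torque": joint torques, N m; "tool_pos": TCP position; "ee_rot": TCP orientation; "wrist_force": force on the tool from outside, world axes, zero at the start; "moment": the same for the moment, N m; "grip_width": opening from 0.0 (shut) to 1.0 (fully open); "grip_force": force on a finger pad.
Only numpy, scipy, OpenCV 4.12 (cv2) and the standard library are available. Lean on these libraries where they do the work, as an engineer would, in place of code of your own. Each camera call takes 0.05 s, during which the arm holds its last target. There are 200 camera calls.

### The job

Put the four steel doming punches back in their row: stand each one upright in the middle of its own cork disc, in order of size, with the smallest on the disc next to the brass doming block and the largest on the disc farthest from it. Do not tip any punch over on the way.

Things in the scene. Friction and masses are not known exactly. Their poses are not given: they have to be found in the camera images.
- punch_p: the smallest of four loose steel doming punches, upright on the table at first: round, slim waist, flat foot 20 mm across, domed head 24 mm in diameter, 56 mm tall in all. The head's straight-sided band to grip is 31 to 49 mm above the underside, below the dome. Origin: centre of the foot's underside; z up along the punch
- punch_q: the second smallest of four loose steel doming punches, upright on the table at first: round, slim waist, flat foot 27 mm across, domed head 32 mm in diameter, 62 mm tall in all. The head's straight-sided band to grip is 34 to 52 mm above the underside, below the dome. Origin: centre of the foot's underside; z up along the punch
- punch_r: the second largest of four loose steel doming punches, upright on the table at first: round, slim waist, flat foot 34 mm across, domed head 40 mm in diameter, 68 mm tall in all. The head's straight-sided band to grip is 38 to 56 mm above the underside, below the dome. Origin: centre of the foot's underside; z up along the punch
- punch_s: the largest of four loose steel doming punches, upright on the table at first: round, slim waist, flat foot 41 mm across, domed head 48 mm in diameter, 74 mm tall in all. The head's straight-sided band to grip is 42 to 60 mm above the underside, below the dome. Origin: centre of the foot's underside; z up along the punch
- disc_a: one of four alike cork discs, 58 mm in diameter and 3 mm thick, fixed in a straight row on a dark wooden strip (70 x 320 mm, 6 mm thick), about 78 mm apart. The letters do not tell the place in the row. Origin: centre of its underside, 6 mm above the table; its upper face is 9 mm up. z up; y along the row, which is turned up to about 9 degrees from the world y
- disc_b: one of four alike cork discs, 58 mm in diameter and 3 mm thick, fixed in a straight row on a dark wooden strip (70 x 320 mm, 6 mm thick), about 78 mm apart. The letters do not tell the place in the row. Origin: centre of its underside, 6 mm above the table; its upper face is 9 mm up. z up; y along the row, which is turned up to about 9 degrees from the world y
- disc_c: one of four alike cork discs, 58 mm in diameter and 3 mm thick, fixed in a straight row on a dark wooden strip (70 x 320 mm, 6 mm thick), about 78 mm apart. The letters do not tell the place in the row. Origin: centre of its underside, 6 mm above the table; its upper face is 9 mm up. z up; y along the row, which is turned up to about 9 degrees from the world y
- disc_d: one of four alike cork discs, 58 mm in diameter and 3 mm thick, fixed in a straight row on a dark wooden strip (70 x 320 mm, 6 mm thick), about 78 mm apart. The letters do not tell the place in the row. Origin: centre of its underside, 6 mm above the table; its upper face is 9 mm up. z up; y along the row, which is turned up to about 9 degrees from the world y
- doming_block: fixed brass doming block, 56 x 56 x 50 mm, with round hollows in its top, at one end of the row of discs (either end), about 81 mm from the nearest disc's centre, in line with the row; a small round steel bowl (68 mm across, 34 mm tall) stands at the other end. Origin: centre of its underside, on the table
Not all that is in view belongs to the job. What is shaped like the punch_p but red is not meant.

How it is judged:
At the end, for the whole second after the job is handed in: Each punch stands upright (within 7 degrees) on a cork disc, its axis within 13 mm of the disc's centre, smallest on the disc nearest the doming block, then second smallest, second largest, and the largest on the farthest disc; all are released and at rest ((horizontal distance between punch_p and disc_a below 0.013 m or horizontal distance between punch_p and disc_b below 0.013 m or horizontal distance between punch_p and disc_c below 0.013 m or horizontal distance between punch_p and disc_d below 0.013 m) and horizontal distance between punch_p and doming_block between 0.042 and 0.12 m and height (world z) of punch_p between 0.005 and 0.014 m and angle between each of punch_p, punch_q, punch_r, punch_s's own z axis and vertical below 0.12 rad and linear speed of each of punch_p, punch_q, punch_r, punch_s below 0.02 m/s and angular speed of each of punch_p, punch_q, punch_r, punch_s below 0.2 rad/s and (horizontal distance between punch_q and disc_a below 0.013 m or horizontal distance between punch_q and disc_b below 0.013 m or horizontal distance between punch_q and disc_c below 0.013 m or horizontal distance between punch_q and disc_d below 0.013 m) and horizontal distance between punch_q and doming_block between 0.12 and 0.198 m and height (world z) of punch_q between 0.005 and 0.014 m and (horizontal distance between punch_r and disc_a below 0.013 m or horizontal distance between punch_r and disc_b below 0.013 m or horizontal distance between punch_r and disc_c below 0.013 m or horizontal distance between punch_r and disc_d below 0.013 m) and horizontal distance between punch_r and doming_block between 0.198 and 0.276 m and height (world z) of punch_r between 0.005 and 0.014 m and (horizontal distance between punch_s and disc_a below 0.013 m or horizontal distance between punch_s and disc_b below 0.013 m or horizontal distance between punch_s and disc_c below 0.013 m or horizontal distance between punch_s and disc_d below 0.013 m) and horizontal distance between punch_s and doming_block between 0.276 and 0.354 m and height (world z) of punch_s between 0.005 and 0.014 m); the robot touches nothing.
It fails at once if a punch is tipped over (tilted by more than 40 degrees) (angle between any of punch_p, punch_q, punch_r, punch_s's own z axis and vertical above 0.7 rad).
It also fails if it takes over 86 s, if anything falls off the work surface, if the arm or the gripper's body presses on something with over 40 N, if the wrist force passes 120 N, or if a joint passes its speed limit or range.

## Working session

There is one attempt and no reset: what is moved stays moved. The work goes in short steps, Python scripts to look and compute and a shell command to move; the robot and the scene stay as the last step left them, time stands still between calls to the robot, and variables do not carry over. Pictures are saved under pics/ and viewed, at most 14 in all, crops included, and the job is handed in when it is done.

```bash
mkdir -p pics; python3 - <<'E'
from bench import *
import cv2,json,numpy as np
s=sense(); print({k:np.round(v,3).tolist() for k,v in s.items()})
for n in("top","side","wrist"):
    c=camera(n); cv2.imwrite(f"pics/{n}0.png",c["frame"][:,:,::-1])
    print(n,{k:np.round(v,4).tolist() for k,v in c.items() if k!="frame"})
E
```

```text
{'t': 0.0, 'joints': [-1.383, 0.3, 1.522, 0.0, 1.321, -0.067], 'joint_vel': [0.0, 0.001, -0.001, -0.0, -0.001, -0.0], 'joint_torque': [0.002, -53.181, -35.274, 0.071, 0.024, -0.0], 'tool_pos': [0.139, -0.532, 0.205], 'ee_rot': [-3.115, -0.399, 0.0], 'wrist_force': [-0.428, 0.281, 0.356], 'moment': [0.005, -0.065, 0.029], 'grip_force': 0.0, 'grip_width': 0.995}
top {'fx': 383.9095, 'fy': 383.9095, 'cx': 275.2651, 'cy': 210.7737, 'R': [[0.0297, -0.9994, 0.0169], [-0.9931, -0.0314, -0.1127], [0.1132, -0.0134, -0.9935]], 't': [-0.0554, 0.5486, 0.6402]}
side {'fx': 444.6091, 'fy': 444.6091, 'cx': 281.136, 'cy': 218.2478, 'R': [[0.8777, -0.479, -0.0154], [-0.3805, -0.6768, -0.6302], [0.2915, 0.559, -0.7763]], 't': [-0.4967, 0.237, 0.6975]}
wrist {'fx': 291.2855, 'fy': 291.2855, 'cx': 280.2483, 'cy': 209.5126, 'tool_from_camera': [[-0.0006, -0.9728, -0.2318, 0.0674], [1.0, -0.0005, -0.0003, 0.0003], [0.0002, -0.2318, 0.9728, -0.1792], [0.0, 0.0, 0.0, 1.0]]}
```

View pics/top0.png

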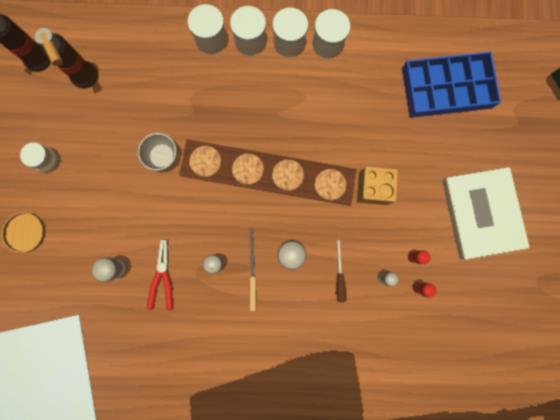

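View pics/side0.png

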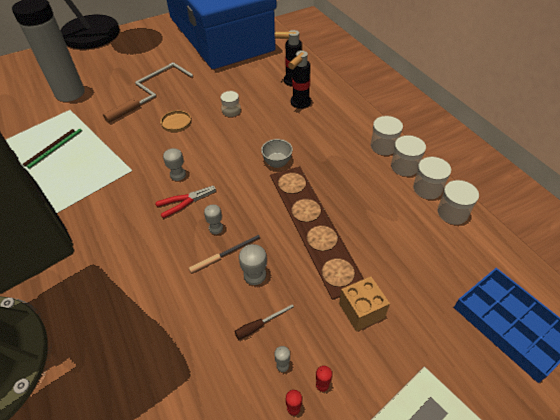

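The top view shows p at about (391,279), q (213,264), r (105,269) and s (291,255). The discs are at (330,184), (288,175), (248,168) and (205,161), counting away from the brass block at (379,185). The side view confirms all four punches upright, with red decoys near p.

```bash
cat > h.py <<'E'
import cv2,numpy as np
from bench import *
from scipy.spatial.transform import Rotation as Ro
def cast(c,uv,z):
    C=-c["R"].T@c["t"]; d=c["R"].T@[(uv[0]-c["cx"])/c["fx"],(uv[1]-c["cy"])/c["fy"],1]
    return C+d*(z-C[2])/d[2]
def wcam():
    s=sense(); c=camera("wrist"); A=Ro.from_rotvec(s["ee_rot"]).as_matrix(); T=c["tool_from_camera"]
    Rw=A@T[:3,:3]; C=A@T[:3,3]+s["tool_pos"]; c["R"]=Rw.T; c["t"]=-Rw.T@C; return c,s
def blob(m,uv):
    n,l,st,ce=cv2.connectedComponentsWithStats(m.astype(np.uint8))
    k=1+np.argmin(np.hypot(*(ce[1:]-uv).T)+1000*(st[1:,4]<40)); 
    return l==k,ce[k],st[k]
def proj(c,X):
    q=c["R"]@X+c["t"]; return np.array([c["fx"]*q[0]/q[2]+c["cx"],c["fy"]*q[1]/q[2]+c["cy"]])
E
python3 - <<'E'
from h import *
c=camera("top"); print("cam",-c["R"].T@c["t"])
hsv=cv2.cvtColor(c["frame"],cv2.COLOR_RGB2HSV).astype(int); H,S,V=[hsv[:,:,i] for i in range(3)]
m=(S<70)&(V>60)
for n,uv,z in(("p",(391,279),.044),("q",(213,264),.047),("r",(103,270),.050),("s",(291,255),.054)):
    b,ce,st=blob(m,uv); k=cv2.morphologyEx(b.astype(np.uint8),cv2.MORPH_OPEN,cv2.getStructuringElement(2,(7,7)))
    cn=max(cv2.findContours(k,0,1)[0],key=cv2.contourArea); o,r=cv2.minEnclosingCircle(cn)
    print(n,ce.round(1),st[:5],np.round(o,1),round(r,1),cast(c,o,z).round(4))
m=cv2.morphologyEx(((H<22)&(V>150)&(S<175)).astype(np.uint8),cv2.MORPH_CLOSE,np.ones((5,5)))
for uv in((330,184),(288,175),(248,168),(205,161)):
    b,ce,st=blob(m,uv); print("disc",ce.round(1),st,cast(c,ce,.009).round(4))
print("block",cast(c,(380,185),.05).round(3))
v=c["frame"][130:310,80:440,::-1]; cv2.imwrite("pics/crop.png",cv2.resize(v,(800,400)))
E
```

```text
cam [ 0.47401037 -0.02950462  0.69883889]
p [390.3 278.8] [384 273  14  13 138] [390.4 279. ] 6.7 [ 0.4387 -0.2364  0.044 ]
q [212.4 263.9] [204 256  18  17 252] [212.5 264. ] 9.0 [0.4551 0.0643 0.047 ]
r [104.2 269.3] [ 93 259  23  22 416] [104.2 269.4] 11.7 [0.441  0.2427 0.05  ]
s [291.3 254.9] [278 242  27  27 576] [291.4 254.8] 13.5 [ 0.4744 -0.0674  0.054 ]
disc [282.1 204.1] [     0      0    560    420 185393] [ 0.5651 -0.0508  0.009 ]
disc [282.1 204.1] [     0      0    560    420 185393] [ 0.5651 -0.0508  0.009 ]
disc [282.1 204.1] [     0      0    560    420 185393] [ 0.5651 -0.0508  0.009 ]
disc [282.1 204.1] [     0      0    560    420 185393] [ 0.5651 -0.0508  0.009 ]
block [ 0.598 -0.217  0.05 ]
```

View pics/crop.png

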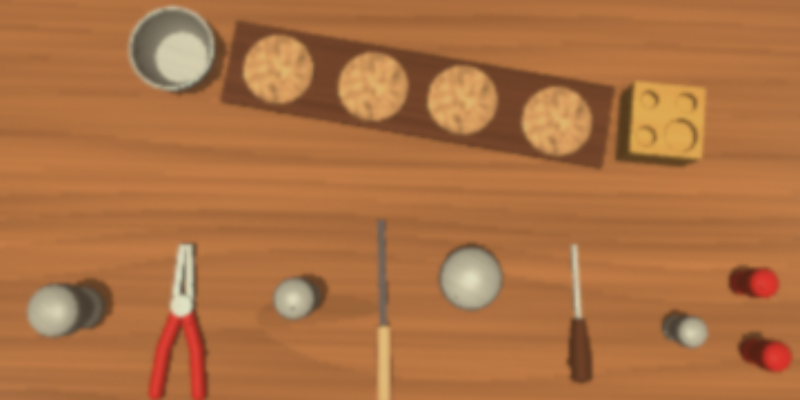

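```bash
python3 -m jog '[0,0,0,0,0,-0.146,0,0,0,0,0,-0.146,0,0,0,0,0,-0.146,0,0,0,0,0,-0.146,0,0,0,0,0,-0.146]'; python3 -m jog '[0,0,0,0,0,-0.146,0,0,0,0,0,-0.146,0,0,0,0,0,-0.146,0,0,0,0,0,-0.146,0,0,0,0,0,0]'; python3 - <<'E'
from h import *
A=Ro.from_rotvec(sense()["ee_rot"]).as_matrix();print(A.round(3))
c=camera("top"); g=cv2.cvtColor(c["frame"],cv2.COLOR_RGB2HSV)[:,:,2]
D=[]
for u,v in((330,184),(288,175),(248,168),(205,161)):
    s=cv2.resize(g[v-24:v+25,u-24:u+25],None,fx=6,fy=6,interpolation=cv2.INTER_CUBIC)
    k=cv2.HoughCircles(s,cv2.HOUGH_GRADIENT,1,200,param1=80,param2=10,minRadius=84,maxRadius=110)[0][0]
    o=(k[:2]-2.5)/6+[u-24,v-24]; w=cast(c,o,.009); D.append(w); print(o.round(1),k[2]/6,w.round(4))
D=np.array(D)[:,:2]; i=np.arange(4); P=np.polyfit(i,D,1); print("fit",(np.outer(i,P[0])+P[1]).round(4),np.hypot(*P[0]))
E
```

```text
t: 0.7
tool_pos: [0.1386, -0.5322, 0.2053]
ee_rot: [-2.764, -1.493, -0.0]
wrist_force: [-1.0, 0.5, 0.3]
grip_width: 1.001
grip_force: 0.0
t: 1.2
tool_pos: [0.1386, -0.5321, 0.2053]
ee_rot: [-2.221, -2.222, -0.0]
wrist_force: [0.9, -0.6, -0.8]
grip_width: 0.998
grip_force: 0.0
[[-0.  1. -0.]
 [ 1.  0.  0.]
 [ 0. -0. -1.]]
[330.2 183.8] 15.333333 [ 0.6053 -0.1377  0.009 ]
[287.7 174.3] 15.516666 [ 0.6204 -0.0595  0.009 ]
[247.3 168.7] 15.666667 [0.6285 0.0146 0.009 ]
[204.7 160.8] 15.383334 [0.6405 0.0931 0.009 ]
fit [[ 0.6066 -0.1373]
 [ 0.618  -0.0607]
 [ 0.6293  0.0159]
 [ 0.6407  0.0925]] 0.07745624617598669
```

```bash
python3 -m jog '[30,30,0,0,0,0,30,30,0,0,0,0,30,30,0,0,0,0,30,30,0,0,0,0,30,30,0,0,0,0]' >/dev/null; python3 -m jog '[30,30,0,0,0,0,30,30,0,0,0,0,30,30,0,0,0,0,28,30,0,0,0,0,28,30,0,0,0,0]' > /dev/null; python3 -m jog '[0,0,30,0,0,0,0,0,0,0,0,0,0,0,0,0,0,0]';  python3 - <<'E'
from h import *
c,s=wcam(); cv2.imwrite("pics/w1.png",c["frame"][:,:,::-1])
print(proj(c,np.array([.4387,-.2364,.04])),(-c["R"].T@c["t"]).round(3))
E
```

```text
t: 2.55
tool_pos: [0.4389, -0.237, 0.1757]
ee_rot: [-2.226, -2.215, 0.0]
wrist_force: [-0.5, -0.4, -0.8]
grip_width: 1.001
grip_force: 0.0
[279.66425643 201.74560813] [ 0.44  -0.17   0.355]
```

View pics/w1.png

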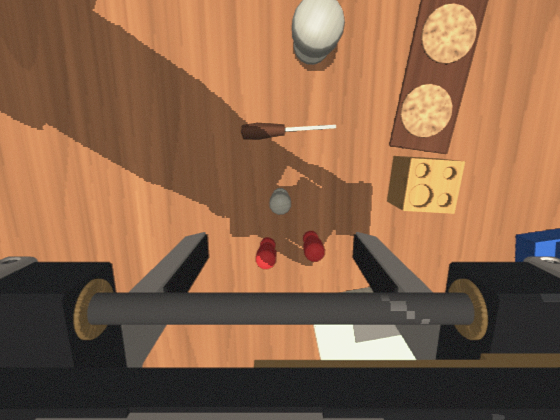

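The wrist view shows p's head at about (281,203), within about 2 mm of the prediction. Both red decoys are clear of the finger lanes, so I can descend.

```bash
python3 -m jog '[0,0,40,0,0,0,0,0,40,0,0,0,0,0,40,0,0,0,0,0,35,0,0,0,0,0,0,0,0,0]' 0.3 20 ; python3 -m jog '[0,0,0,0,0,0,0,0,0,0,0,0,0,0,0,0,0,0,0,0,0,0,0,0,0,0,0,0,0,0]' 1 20;python3 -m jog '[0,0,0,0,0,0,0,0,0,0,0,0,0,0,0,0,0,0,0,0,0,0,0,0,0,0,0,0,0,0]' 1 20
```

```text
t: 3.1
tool_pos: [0.4374, -0.2366, 0.018]
ee_rot: [-2.223, -2.213, 0.002]
wrist_force: [0.2, 0.1, -0.3]
grip_width: 0.612
grip_force: 0.0
t: 3.6
tool_pos: [0.4397, -0.2372, 0.0215]
ee_rot: [2.222, 2.218, 0.001]
wrist_force: [-1.1, -0.9, 7.0]
grip_width: 0.253
grip_force: 20.0
t: 4.1
tool_pos: [0.4397, -0.2372, 0.0215]
ee_rot: [2.222, 2.218, 0.0]
wrist_force: [-1.6, 0.1, 7.5]
grip_width: 0.25
grip_force: 20.0
```

```bash
python3 -m jog '[0,0,-30,0,0,0,0,0,-40,0,0,0,0,0,0,0,0,0]';  python3 -m jog '[25,42,0,0,0,0,25,42,0,0,0,0,25,42,0,0,0,0,25,42,0,0,0,0,0,0,0,0,0,0]'; python3 -m jog '[0,0,0,0,0,0,0,0,0,0,0,0]'; python3 - <<'E'
from h import *
c,s=wcam(); cv2.imwrite("pics/w2.png",c["frame"][:,:,::-1])
t=camera("side"); cv2.imwrite("pics/s2.png",t["frame"][:,:,::-1])
E
```

```text
t: 4.4
tool_pos: [0.4412, -0.238, 0.0951]
ee_rot: [2.218, 2.214, 0.003]
wrist_force: [1.0, -0.4, -0.2]
grip_width: 0.25
grip_force: 20.0
t: 4.9
tool_pos: [0.6104, -0.1339, 0.0892]
ee_rot: [-2.219, -2.223, -0.001]
wrist_force: [-0.2, -0.6, -1.8]
grip_width: 0.249
grip_force: 20.0
t: 5.1
tool_pos: [0.6065, -0.1377, 0.09]
ee_rot: [-2.224, -2.218, 0.001]
wrist_force: [0.2, -0.2, -0.3]
grip_width: 0.25
grip_force: 20.0
```

View pics/s2.png

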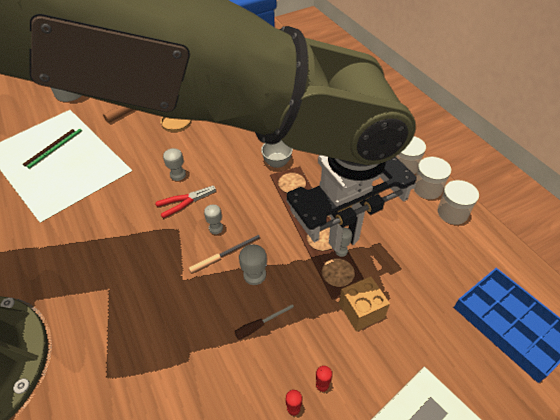

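The side view shows p held upright above the disc next to the block, so I'm lowering and releasing.

```bash
python3 -m jog '[0,0,25,0,0,0,0,0,20,0,0,0,0,0,8,0,0,0,0,0,3,0,0,0,0,0,0,0,0,0]'; python3 -m jog '[0,0,1.5,0,0,0,0,0,1.5,0,0,0,0,0,0,0,0,0,0,0,0,0,0,0]'
```

```text
t: 5.7
tool_pos: [0.6075, -0.1375, 0.035]
ee_rot: [2.224, 2.218, 0.0]
wrist_force: [0.3, 0.1, -0.7]
grip_width: 0.246
grip_force: 20.0
t: 6.1
tool_pos: [0.6075, -0.1372, 0.0317]
ee_rot: [2.223, 2.219, 0.0]
wrist_force: [0.4, 0.4, -1.5]
grip_width: 0.25
grip_force: 20.0
```

```bash
python3 -m jog '[0,0,1.5,0,0,0,0,0,0,0,0,0]';  python3 -m jog '[0,0,0,0,0,0,0,0,0,0,0,0,0,0,0,0,0,0,0,0,0,0,0,0]' 0.2; python3 -m jog '[0,0,-10,0,0,0,0,0,-40,0,0,0,0,0,-40,0,0,0,0,0,-35,0,0,0,0,0,0,0,0,0]' -0.3; python3 -m jog '[40,-30,0,0,0,0,40,-30,0,0,0,0,40,-30,0,0,0,0,40,-30,0,0,0,0,41,-32,0,0,0,0]' ; python3 -m jog '[0,0,0,0,0,0,0,0,0,0,0,0]'; python3 - <<'E'
from h import *
c,s=wcam(); cv2.imwrite("pics/w3.png",c["frame"][:,:,::-1])
print(proj(c,np.array([.4551,.0643,.047])))
t=camera("side"); cv2.imwrite("pics/s3.png",np.hstack([t["frame"][130:370,250:450,::-1],c["frame"][100:340,:,::-1]]))
E
```

```text
t: 6.3
tool_pos: [0.6077, -0.1373, 0.0306]
ee_rot: [2.223, 2.219, 0.001]
wrist_force: [-1.3, 0.0, 4.2]
grip_width: 0.246
grip_force: 20.0
t: 6.7
tool_pos: [0.6074, -0.1372, 0.0298]
ee_rot: [-2.224, -2.219, 0.0]
wrist_force: [-0.3, -0.0, 0.1]
grip_width: 0.402
grip_force: 0.0
t: 7.2
tool_pos: [0.6093, -0.1377, 0.1612]
ee_rot: [2.218, 2.214, 0.007]
wrist_force: [0.6, -0.3, -1.2]
grip_width: 0.652
grip_force: 0.0
t: 7.7
tool_pos: [0.4554, 0.0638, 0.1549]
ee_rot: [-2.224, -2.219, -0.0]
wrist_force: [0.1, 0.6, 0.6]
grip_width: 0.649
grip_force: 0.0
t: 7.9
tool_pos: [0.4569, 0.063, 0.1553]
ee_rot: [2.221, 2.221, 0.001]
wrist_force: [-0.0, -0.4, -0.0]
grip_width: 0.646
grip_force: 0.0
[277.76753031 206.63211237]
```

View pics/s3.png

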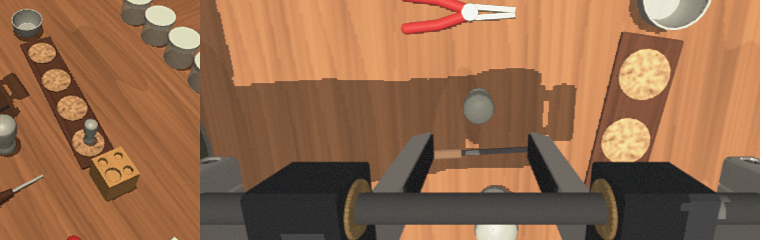

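p stands upright and centred on its disc. q's head is at wrist pixel (278,206), exactly as predicted, so I'm grasping q.

```bash
python3 -m jog '[1,-1,40,0,0,0,0,0,40,0,0,0,0,0,35,0,0,0,0,0,16,0,0,0,0,0,0,0,0,0]' ; python3 -m jog '[0,0,0,0,0,0,0,0,0,0,0,0,0,0,0,0,0,0,0,0,0,0,0,0,0,0,0,0,0,0]' 1 25;python3 -m jog '[0,0,0,0,0,0,0,0,0,0,0,0]'
```

```text
t: 8.5
tool_pos: [0.4552, 0.0625, 0.0217]
ee_rot: [-2.223, -2.215, 0.005]
wrist_force: [0.8, -0.3, 0.6]
grip_width: 0.651
grip_force: 0.0
t: 9.0
tool_pos: [0.4564, 0.0636, 0.0245]
ee_rot: [2.223, 2.219, 0.001]
wrist_force: [-1.0, -0.3, 4.7]
grip_width: 0.334
grip_force: 25.0
t: 9.2
tool_pos: [0.4564, 0.0636, 0.0245]
ee_rot: [2.223, 2.219, 0.001]
wrist_force: [-3.0, -0.3, 6.3]
grip_width: 0.33
grip_force: 25.0
```

```bash
python3 -m jog '[0,0,-30,0,0,0,0,0,-40,0,0,0,0,0,0,0,0,0]' >/dev/null;  python3 -m jog '[-25,32,0,0,0,0,-25,32,0,0,0,0,-25,32,0,0,0,0,-25,32,0,0,0,0,-24,34,0,0,0,0]' >/dev/null; python3 -m jog '[0,0,0,0,0,0,0,0,0,0,0,0,0,0,0,0,0,0]'
```

```text
t: 10.3
tool_pos: [0.617, -0.0601, 0.0932]
ee_rot: [-2.222, -2.219, 0.001]
wrist_force: [-0.7, -0.3, -1.2]
grip_width: 0.334
grip_force: 25.0
```

```bash
python3 -m jog '[0,1,25,0,0,0,0,0,20,0,0,0,0,0,8,0,0,0,0,0,4,0,0,0,0,0,0,0,0,0]'; python3 -m jog '[0,0,1.5,0,0,0,0,0,1.5,0,0,0,0,0,0,0,0,0,0,0,0,0,0,0]'
```

```text
t: 10.8
tool_pos: [0.6188, -0.0605, 0.0373]
ee_rot: [2.223, 2.22, 0.0]
wrist_force: [-0.2, 0.1, -0.7]
grip_width: 0.331
grip_force: 25.0
t: 11.2
tool_pos: [0.6189, -0.0608, 0.0342]
ee_rot: [2.224, 2.219, 0.0]
wrist_force: [0.3, 0.5, -2.5]
grip_width: 0.331
grip_force: 25.0
```

```bash
python3 -m jog '[0,0,1,0,0,0,0,0,0,0,0,0]';  python3 -m jog '[0,0,0,0,0,0,0,0,0,0,0,0,0,0,0,0,0,0,0,0,0,0,0,0]' 0; python3 -m jog '[0,0,-10,0,0,0,0,0,-40,0,0,0,0,0,-40,0,0,0,0,0,-35,0,0,0,0,0,0,0,0,0]' -0.6 >/dev/null; python3 -m jog '[38,-22,0,0,0,0,38,-22,0,0,0,0,38,-22,0,0,0,0,38,-22,0,0,0,0]' >/dev/null; python3 -m jog '[38,-22,0,0,0,0,38,-22,0,0,0,0,38,-23,0,0,0,0,38,-23,0,0,0,0]' >/dev/null; python3 -m jog '[0,0,0,0,0,0,0,0,0,0,0,0,0,0,0,0,0,0]'; python3 - <<'E'
from h import *
c,s=wcam()
print(proj(c,np.array([.441,.2427,.05])))
t=camera("side"); cv2.imwrite("pics/s4.png",np.hstack([t["frame"][130:370,250:450,::-1],c["frame"][100:340,:,::-1]]))
E
```

```text
t: 11.4
tool_pos: [0.6191, -0.0609, 0.0336]
ee_rot: [2.223, 2.219, 0.001]
wrist_force: [-2.0, -0.8, 4.0]
grip_width: 0.33
grip_force: 25.0
t: 11.8
tool_pos: [0.6188, -0.0608, 0.0329]
ee_rot: [2.224, 2.219, 0.0]
wrist_force: [0.6, 0.3, -0.1]
grip_width: 0.498
grip_force: 0.0
t: 13.4
tool_pos: [0.4419, 0.2428, 0.1579]
ee_rot: [2.224, 2.218, -0.0]
wrist_force: [-0.1, -0.7, 0.6]
grip_width: 0.799
grip_force: 0.0
[278.82180577 208.041145  ]
```

View pics/s4.png

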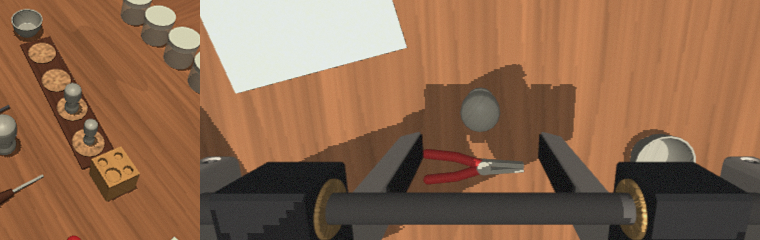

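p and q both stand on their discs. r's head is at about (279,209), as predicted, so I'm grasping r.

```bash
python3 -m jog '[0,0,40,0,0,0,0,0,40,0,0,0,0,0,35,0,0,0,0,0,15,0,0,0,0,0,0,0,0,0]' ; python3 -m jog '[0,0,0,0,0,0,0,0,0,0,0,0,0,0,0,0,0,0,0,0,0,0,0,0,0,0,0,0,0,0]' 1 30;python3 -m jog '[0,0,0,0,0,0,0,0,0,0,0,0]'
```

```text
t: 14.0
tool_pos: [0.4408, 0.2423, 0.0259]
ee_rot: [-2.224, -2.217, 0.006]
wrist_force: [0.3, -0.6, 1.1]
grip_width: 0.8
grip_force: 0.0
t: 14.5
tool_pos: [0.4415, 0.2437, 0.0284]
ee_rot: [2.224, 2.219, 0.001]
wrist_force: [-2.4, 0.4, 5.1]
grip_width: 0.414
grip_force: 30.1
t: 14.7
tool_pos: [0.4415, 0.2437, 0.0284]
ee_rot: [2.223, 2.219, 0.001]
wrist_force: [-2.5, -0.3, 6.6]
grip_width: 0.414
grip_force: 30.0
```

```bash
python3 -m jog '[0,0,-30,0,0,0,0,0,-40,0,0,0,0,0,0,0,0,0]' >/dev/null;  python3 -m jog '[-32,26,0,0,0,0,-32,26,0,0,0,0,-33,27,0,0,0,0,-33,27,0,0,0,0]' >/dev/null;  python3 -m jog '[-32,27,0,0,0,0,-32,27,0,0,0,0,-33,27,0,0,0,0]' >/dev/null; python3 -m jog '[0,0,0,0,0,0,0,0,0,0,0,0,0,0,0,0,0,0]'
```

```text
t: 16.0
tool_pos: [0.6272, 0.0169, 0.097]
ee_rot: [-2.222, -2.219, 0.002]
wrist_force: [-0.2, 0.2, -4.2]
grip_width: 0.419
grip_force: 30.0
```

```bash
python3 -m jog '[-1,1,25,0,0,0,0,0,20,0,0,0,0,0,8,0,0,0,0,0,4,0,0,0,0,0,0,0,0,0]'; python3 -m jog '[0,0,1.5,0,0,0,0,0,1.5,0,0,0,0,0,0,0,0,0,0,0,0,0,0,0]'
```

```text
t: 16.5
tool_pos: [0.6289, 0.0156, 0.0412]
ee_rot: [2.223, 2.22, 0.0]
wrist_force: [0.5, 0.2, -2.9]
grip_width: 0.418
grip_force: 30.0
t: 16.9
tool_pos: [0.629, 0.0152, 0.0382]
ee_rot: [2.224, 2.219, 0.0]
wrist_force: [-0.6, 0.2, -3.2]
grip_width: 0.418
grip_force: 30.0
```

```bash
python3 -m jog '[0,0,1.2,0,0,0,0,0,0,0,0,0]';  python3 -m jog '[0,0,0,0,0,0,0,0,0,0,0,0,0,0,0,0,0,0,0,0,0,0,0,0]' -0.2; python3 -m jog '[0,0,-10,0,0,0,0,0,-40,0,0,0,0,0,-40,0,0,0,0,0,-35,0,0,0,0,0,0,0,0,0]' -0.8 >/dev/null; python3 -m jog '[-21,-39,0,0,0,0,-21,-39,0,0,0,0,-21,-39,0,0,0,0,-20,-38,0,0,0,0]' >/dev/null;  python3 -m jog '[0,0,0,0,0,0,0,0,0,0,0,0,0,0,0,0,0,0]'; python3 - <<'E'
from h import *
c,s=wcam()
print(proj(c,np.array([.4744,-.0674,.054])))
t=camera("side"); cv2.imwrite("pics/s5.png",np.hstack([t["frame"][130:370,250:450,::-1],c["frame"][100:340,:,::-1]]))
E
```

```text
t: 17.1
tool_pos: [0.6292, 0.0152, 0.0375]
ee_rot: [2.223, 2.219, 0.001]
wrist_force: [-2.8, 0.3, 2.8]
grip_width: 0.416
grip_force: 30.0
t: 17.5
tool_pos: [0.629, 0.0152, 0.0367]
ee_rot: [2.224, 2.219, 0.0]
wrist_force: [0.1, 0.2, -0.0]
grip_width: 0.596
grip_force: 0.0
t: 18.7
tool_pos: [0.4746, -0.0672, 0.1619]
ee_rot: [2.223, 2.219, 0.001]
wrist_force: [-0.4, 0.8, -0.7]
grip_width: 0.896
grip_force: 0.0
[279.41848769 208.13624247]
```

View pics/s5.png

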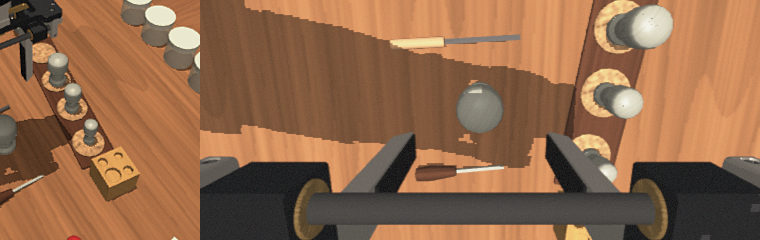

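Three punches are placed. s is centred at about (279,207), as predicted, so I'm grasping s.

```bash
python3 -m jog '[0,0,40,0,0,0,0,0,40,0,0,0,0,0,35,0,0,0,0,0,15,0,0,0,0,0,0,0,0,0]' ; python3 -m jog '[0,0,0,0,0,0,0,0,0,0,0,0,0,0,0,0,0,0,0,0,0,0,0,0,0,0,0,0,0,0]' 1 40;python3 -m jog '[0,0,0,0,0,0,0,0,0,0,0,0]';python3 -m jog '[0,0,-30,0,0,0,0,0,-40,0,0,0,0,0,-40,0,0,0,0,0,0,0,0,0]'
```

```text
t: 19.3
tool_pos: [0.473, -0.0668, 0.0295]
ee_rot: [-2.22, -2.217, 0.004]
wrist_force: [-0.6, -0.9, 0.2]
grip_width: 0.904
grip_force: 0.0
t: 19.8
tool_pos: [0.474, -0.0675, 0.0322]
ee_rot: [2.223, 2.219, 0.001]
wrist_force: [-1.9, 0.7, 1.2]
grip_width: 0.513
grip_force: 1.2
t: 20.0
tool_pos: [0.4739, -0.0675, 0.0321]
ee_rot: [2.224, 2.219, 0.0]
wrist_force: [-2.2, -0.2, 6.4]
grip_width: 0.497
grip_force: 40.0
t: 20.4
tool_pos: [0.4757, -0.0679, 0.1461]
ee_rot: [2.219, 2.215, 0.006]
wrist_force: [0.4, -0.2, -5.7]
grip_width: 0.499
grip_force: 40.0
```

```bash
python3 -m jog '[32,33,0,0,0,0,32,33,0,0,0,0,32,33,0,0,0,0,32,34,0,0,0,0,32,34,0,0,0,0]' >/dev/null; python3 -m jog '[0,0,0,0,0,0,0,0,0,0,0,0,0,0,0,0,0,0]'; python3 -m jog '[0,1,40,0,0,0,0,0,30,0,0,0,0,0,15,0,0,0,0,0,8,0,0,0,0,0,4,0,0,0]'; python3 -m jog '[0,0,1.5,0,0,0,0,0,0,0,0,0,0,0,0,0,0,0]'
```

```text
t: 21.2
tool_pos: [0.6403, 0.0915, 0.1405]
ee_rot: [-2.223, -2.218, 0.003]
wrist_force: [0.3, -0.6, -4.5]
grip_width: 0.499
grip_force: 40.0
t: 21.7
tool_pos: [0.6423, 0.0918, 0.0452]
ee_rot: [2.224, 2.218, 0.001]
wrist_force: [-0.2, 0.6, -4.2]
grip_width: 0.496
grip_force: 40.0
t: 22.0
tool_pos: [0.6426, 0.0922, 0.0442]
ee_rot: [2.223, 2.219, 0.002]
wrist_force: [-0.2, 0.4, -5.8]
grip_width: 0.501
grip_force: 40.0
```

```bash
python3 -m jog '[0,0,1.5,0,0,0,0,0,1.5,0,0,0,0,0,0,0,0,0]'; python3 -m jog '[0,0,0.5,0,0,0,0,0,0,0,0,0]';  python3 -m jog '[0,0,0,0,0,0,0,0,0,0,0,0,0,0,0,0,0,0,0,0,0,0,0,0]' -0.4; python3 -m jog '[0,0,-10,0,0,0,0,0,-40,0,0,0,0,0,-40,0,0,0,0,0,-35,0,0,0,0,0,0,0,0,0]' >/dev/null; python3 -m jog '[0,-40,0,0,0,0,0,-40,0,0,0,0,0,-40,0,0,0,0,0,-40,0,0,0,0,0,-40,0,0,0,0]' >/dev/null; python3 -m jog '[40,0,0,0,0,0,40,0,0,0,0,0,40,0,0,0,0,0,0,0,0,0,0,0]'; python3 - <<'E'
from h import *
t=camera("side"); c=camera("top")
cv2.imwrite("pics/s6.png",np.hstack([cv2.resize(t["frame"][130:330,230:430,::-1],(400,400)),cv2.resize(c["frame"][110:230,140:410,::-1],(400,178))[:178] if 0 else cv2.copyMakeBorder(cv2.resize(c["frame"][110:230,140:410,::-1],(400,178)),0,222,0,0,0)]))
E
```

```text
t: 22.3
tool_pos: [0.6424, 0.0923, 0.0412]
ee_rot: [2.223, 2.219, 0.001]
wrist_force: [-4.4, 1.1, 3.7]
grip_width: 0.496
grip_force: 40.0
t: 22.5
tool_pos: [0.6424, 0.0923, 0.0412]
ee_rot: [2.223, 2.219, 0.001]
wrist_force: [-6.8, -0.4, 9.4]
grip_width: 0.499
grip_force: 40.0
t: 22.9
tool_pos: [0.6422, 0.0922, 0.0397]
ee_rot: [2.224, 2.219, 0.0]
wrist_force: [0.2, 0.9, 1.2]
grip_width: 0.701
grip_force: 0.0
t: 24.3
tool_pos: [0.4418, 0.2158, 0.1647]
ee_rot: [-2.22, -2.223, -0.001]
wrist_force: [-0.7, -0.2, -0.1]
grip_width: 0.702
grip_force: 0.0
```

View pics/s6.png

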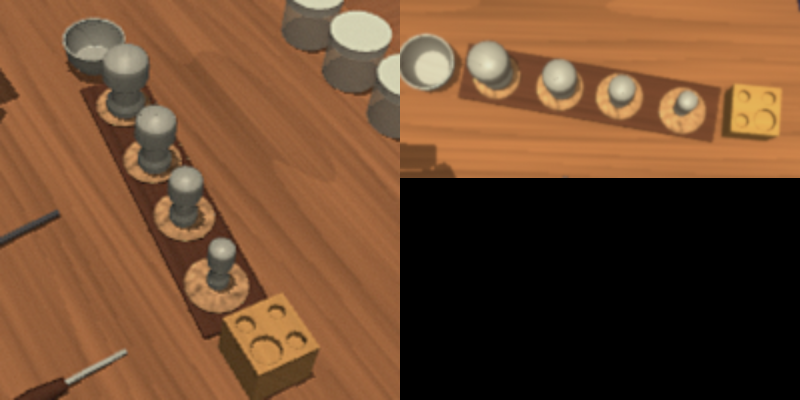

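Both views show all four punches upright and centred on their discs in size order, smallest next to the block. The arm is clear, so I'm handing in.

```bash
python3 -c "
from bench import *
print(finish_job())"
```

```text
the job is handed in; nothing more can be done
None
```

The job is handed in: all four punches stand upright on their cork discs in size order, smallest next to the doming block, none tipped, in about 24 s; the final pictures confirm this, but the hand-in gave back no verdict.

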